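# Shut the scanner lid and key in a copy

### The arm

A 6-joint arm with a two-finger parallel gripper is mounted at the origin on the work surface. World frame = base frame: x ahead of the robot, y to its left, z up, the work surface at z = 0. Lengths are in m, angles in degrees, forces in N, time in s.
With the tool pointing down it reaches from about 0.35 to 0.775 m from the base axis. Payload 5.5 kg.
Tool frame: the origin (TCP) lies at the very end of the fingers, on their centre line; the grasp point (between the pads) lies 19 mm behind it; z points along the fingers, y is the direction in which the jaws open and shut (so a half turn about z gives the same grasp; the last joint's range is limited). The gripper opens to 85 mm and grips with 20 to 120 N. Pads are 22 mm wide; open, the fingers measure 114 mm over their backs; the gripper's body (76 mm by 85 mm) begins 54 mm behind the grasp point. The pads swing forward as they close: fully open they stand 13 mm farther back than shut.
Start: joints at [61.902, 17.945, 2.641, 74.691, 0, 82.002], TCP at [0.198, 0.54, 0.231] pointing down, gripper open.
Joint ranges: [-158.12, 158.12], [-49.38, 96.58], [-58.88, 72.47], [-126.05, 133.96], [-84.25, 85.87], [-180, 180]. Speed limits (degrees/s): [147.25, 147.25, 180, 180, 180, 180].

### API

Orientations are given as a 3x3 rotation matrix whose columns are the frame's x, y, z axes.
In Python, from station import r gives the robot as it stands.
- The arm moves only by the tool jog_arm, never from a script. Its argument "deltas" is one flat list of numbers, 7 for each row, row after row: the finger opening in cm, from 0 to 8.54, then the shift along the world's x, y, z in cm, then the turn, a rotation vector about the world's x, y, z in rad. In form: [grip, x, y, z, rx, ry, rz, grip, x, y, z, rx, ry, rz, ...]. A call has 1 to 20 rows; each row is the pose to reach, as a shift and turn from the pose commanded when the call began; what a row does not reach only later rows make up. A row lasts 1/8 s, in which the tool goes at most 62.5 mm and 10.7 degrees, less where a joint would pass 70% of its speed; a pose out of reach is approached as far as the arm can. A call with a gripper value outside its range is refused whole. The fingers move at their own pace and stop on an object; the grip force is fixed at half the most. Time passes only in rows, so rows that repeat a pose let the fingers close. It gives the time, the measured TCP pose, the force and the opening at its end, in the units of the state.
- r.observe(): the state, without advancing time (a new reading comes with each control period).
- r.grab_frame(name): name is "scene" or "top" or "wrist"; returns the picture (480x640x3 uint8, red, green, blue); there is no depth.
- r.camera_model(name): a dict with "mtx" (3x3 intrinsics, pixels), "R" (3x3) and "t" (3): a world point X has camera coordinates R X + t. Camera axes: x right, y down, z forward; pixel columns grow to the right and rows downward; lengths in m; the calibration is good to about 2 mm. A picture is of the moment at which its call begins: read the wrist's pose just before it. camera_model takes no time and is no camera call; for the wrist camera it gives the pose at the moment of the call.
- r.finish_job(): hands the job in, once; it reports no verdict.
The state is a dict: "time": time; "joint_positions": joint angles; "joint_vel": joint speeds; "effort": joint torques, N m; "position": TCP position; "orientation": TCP orientation; "contact_force": force on the tool from outside, world axes, zero at the start; "wrist_torque": the same for the moment, N m; "finger_gap": opening from 0.0 (shut) to 1.0 (fully open).
Only numpy, scipy, OpenCV 4.12 (cv2) and the standard library are available. Lean on these libraries where they do the work, as an engineer would, in place of code of your own. Each camera call takes 0.05 s, during which the arm holds its last target. There are 200 camera calls.

### The job

Start a copy on the printer: with your fingertips push the raised scanner lid down until it is shut, then press the round key until it stays down, then the square key until it stays down, and last press the long bar key, hold it down for a moment and let it spring back. Do it in that order, pressing each spot only lightly; do not press the cross-shaped key. Lift nothing, do not open the lid further, and leave the mug, the bin and the glue stick where they stand.

Things in the scene. Friction and masses are not known exactly. Their poses are not given: they have to be found in the camera images.
- printer: White printer-scanner fixed to the desk, 300 mm deep (x), 400 wide (y), deck 130 mm high. Origin: centre of underside; -x is the front, facing the robot. Black key panel, 60 mm deep, along the deck's front edge, middle line x = -116 mm; four white keys on it at y = 126, 42, -42, -126 mm, in an order that changes: tell them by shape. Lid over the deck behind the panel.
- lid (a joint): Scanner lid angle, rad: 0 shut, stop at -0.02 (4 mm foam), starts 0.2 to 0.45, shut if below 0.035. White plate 225 mm deep, 392 wide, hinged along the printer's y at the back of the deck (printer x = +143, height 130 mm); top face 22 mm above the hinge line when shut. Stiff hinge: it stays where left; pushing down near its front edge takes about 2 to 5 N.
- lid_front (a point): Point on the top face of the lid, middle of its width, 30 mm behind its front edge, 195 mm from the hinge line; 152 mm above the desk when shut, on the printer's x = -52 mm. Turns with the lid (z axis out of the top face).
- round_key_top (a point): The round key, 30 mm diameter (power). This point is the centre of its top face, 10 mm above the panel when up; its z axis up, x and y along the printer's.
- round_key (a joint): Press depth of the round key in m: 0 up, 0.006 fully down. It yields at about 2.5 N and stays down where it is left; it counts as pressed from 0.004.
- square_key_top (a point): The square key, 26 by 26 mm (copy). This point is the centre of its top face, 10 mm above the panel when up; its z axis up, x and y along the printer's.
- square_key (a joint): Press depth of the square key in m: 0 up, 0.006 fully down. It yields at about 2.5 N and stays down where it is left; it counts as pressed from 0.004.
- bar_key_top (a point): The long bar key, 18 mm (printer's x) by 52 mm (printer's y) (start). This point is the centre of its top face, 10 mm above the panel when up; its z axis up, x and y along the printer's.
- bar_key (a joint): Press depth of the bar key in m: 0 up, 0.006 fully down. A spring holds it up: 1.5 N to start it, 4.5 N fully down; it comes back up when let go. It counts as pressed from 0.004 (3.5 N) kept for a tenth of a second.
- cross_key_top (a point): The cross-shaped (plus sign) key, 34 mm across, arms 11 mm wide (cancel): not to be pressed. This point is the centre of its top face, 10 mm above the panel when up; its z axis up, x and y along the printer's.
- cross_key (a joint): Press depth of the cross key in m, 0 up; yields at about 2.5 N and stays down. Leave at 0.
- mug: Bystander: loose white mug, 80 mm diameter, 95 mm high, standing on the desk beside the printer. Origin: centre of its underside.
- bin: Bystander: loose white open plastic bin, 120 by 110 by 90 mm high, on the desk beside the printer, on the other side from the mug. Origin: centre of its underside.
- glue: Bystander: loose white glue stick standing upright on the desk in front of the printer, 29 mm diameter, 85 mm high. Origin: centre of its underside.

How it is judged (in metres and radians):
On the way, in this order (a step that is already met when the one before it is completed fails the run):
1. the scanner lid is shut (below 0.035 rad) (value of joint lid below 0.035 rad), for 0.1 s.
2. the round key is down (4 mm or more) (value of joint round_key above 0.004 m), for 0.1 s.
3. the square key is down (4 mm or more) (value of joint square_key above 0.004 m), for 0.1 s.
4. the bar key is pressed (4 mm or more) for a tenth of a second (value of joint bar_key above 0.004 m), for 0.1 s.
At the end, for the whole second after the job is handed in: Lid shut (below 0.035 rad), round and square keys down by 4 mm or more, bar key back up (within 1.5 mm), cross key up (within 2 mm), mug, bin and glue stick at rest within 20 mm of where they stood (value of joint lid below 0.035 rad and value of joint each of round_key, square_key above 0.004 m and value of joint bar_key below 0.0015 m and value of joint cross_key below 0.002 m and distance of each of mug, bin, glue from where it was at the start of the episode below 0.02 m and linear speed of each of mug, bin, glue below 0.02 m/s); the robot touches nothing.
It fails at once if out of order: a key is pressed (over 3 mm) while the lid is open (over 0.05 rad), the square or bar key before the round key is down, or the bar key before the square key is down ((value of joint lid above 0.05 rad and value of joint any of round_key, square_key, bar_key, cross_key above 0.003 m) or (value of joint round_key below 0.004 m and value of joint any of square_key, bar_key above 0.003 m) or (value of joint square_key below 0.004 m and value of joint bar_key above 0.003 m)).
It fails at once if the cross key is pressed (over 2 mm) (value of joint cross_key above 0.002 m).
It fails at once if the lid is opened further (beyond 0.55 rad) (value of joint lid above 0.55 rad).
It fails at once if the printer, its lid or a key is pushed harder than 30 N (contact force between any of the fingers, the arm and printer above 30 N or contact force between any of the fingers, the arm and round_key above 30 N or contact force between any of the fingers, the arm and square_key above 30 N or contact force between any of the fingers, the arm and bar_key above 30 N or contact force between any of the fingers, the arm and cross_key above 30 N).
It fails at once if the mug, the bin or the glue stick is moved or lifted by more than 20 mm (distance of any of mug, bin, glue from where it was at the start of the episode above 0.02 m).
It also fails if it takes over 51 s, if anything falls off the work surface, if the arm or the gripper's body presses on something with over 40 N, if the wrist force passes 120 N, or if a joint passes its speed limit or range.

## Working session

There is one attempt and no reset: what is moved stays moved. The work goes in short steps, Python scripts to look and compute and a tool call to move; the robot and the scene stay as the last step left them, time stands still between calls to the robot, and variables do not carry over. Pictures are saved under pics/ and viewed, about 8 in all and at most 12, crops included, and the job is handed in when it is done.

Besides the shell and the picture viewer there is one more tool, called after "Emit:" as name(argument=value, ...) on one line, values as JSON. jog_arm: Moves the arm, as the interface text tells. Its arguments: {"type":"object","properties":{"deltas":{"type":"array","items":{"type":"number"}}},"required":["deltas"]}

```bash
mkdir -p pics; ls
python3 - <<'E'
from station import r
import cv2
s=r.observe();print(s['time'],s['position'],s['orientation'],s['contact_force'])
for n in("top","scene"):
    im=r.grab_frame(n);cv2.imwrite(f"pics/{n}0.png",im[...,::-1])
    m=r.camera_model(n);print(n,m)
E
```

```text
pics
0.0 [0.19737649 0.53952508 0.23042709] [[-9.39095607e-01  3.43654975e-01 -8.36267761e-04]
 [ 3.43655906e-01  9.39094312e-01 -1.57809983e-03]
 [ 2.43012439e-04 -1.76937498e-03 -9.99998405e-01]] [-0.86329511  0.68040374 -0.66765518]
top {'mtx': array([[620.47110594,   0.        , 325.25376366],
       [  0.        , 620.47110594, 235.63719613],
       [  0.        ,   0.        ,   1.        ]]), 'R': array([[ 0.0273934 , -0.99921809, -0.02850982],
       [-0.99554905, -0.02469779, -0.09095113],
       [ 0.09017589,  0.03087438, -0.99544718]]), 't': array([0.02338146, 0.61037405, 1.20822812])}
scene {'mtx': array([[563.13846527,   0.        , 324.91455955],
       [  0.        , 563.13846527, 244.11815491],
       [  0.        ,   0.        ,   1.        ]]), 'R': array([[ 0.88599249,  0.46326273,  0.02012349],
       [ 0.34142777, -0.62238798, -0.70431546],
       [-0.31375848,  0.63088893, -0.70960184]]), 't': array([-0.53819134, -0.11376884,  1.32907257])}
```

View pics/top0.png

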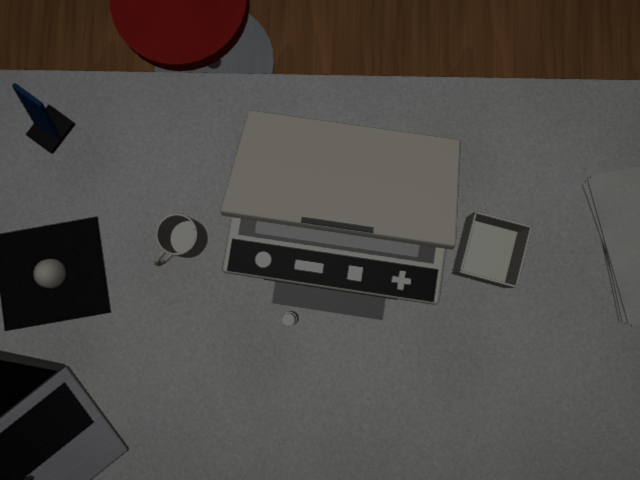

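View pics/scene0.png

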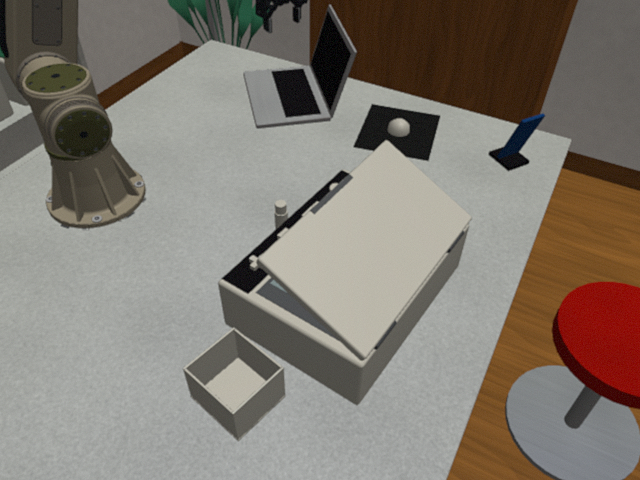

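Top view: the panel runs from about (230,255) to (437,287). The keys are round (263,259), bar (309,267), square (355,273) and cross (401,280). The lid's front edge goes from (222,214) to (453,245). The glue stick is at (290,318), the mug at (180,235) and the bin at (493,250). The scene view shows the lid's front corners at about (388,142) and (258,262).

```bash
cat > h.py <<'E'
import numpy as np,cv2
def ray(m,p):
    d=np.linalg.inv(m['mtx'])@[p[0],p[1],1.]; return -m['R'].T@m['t'], m['R'].T@d
def onplane(m,p,z):
    o,d=ray(m,p); return o+d*(z-o[2])/d[2]
def tri(m1,p1,m2,p2):
    P=[m['mtx']@np.c_[m['R'],m['t']] for m in(m1,m2)]
    X=cv2.triangulatePoints(P[0],P[1],np.array(p1,float).reshape(2,1),np.array(p2,float).reshape(2,1)).ravel(); X=X[:3]/X[3]
    e=[np.linalg.norm((lambda q:q[:2]/q[2])(Pi@np.r_[X,1])-p) for Pi,p in zip(P,(p1,p2))]
    return X,np.round(e,1)
E
python3 - <<'E'
from station import r
from h import *
np.set_printoptions(precision=4,suppress=True)
T,S=r.camera_model('top'),r.camera_model('scene')
im=cv2.imread('pics/top0.png');g=cv2.cvtColor(im,cv2.COLOR_BGR2GRAY)
roi=np.zeros_like(g);cv2.fillPoly(roi,[np.array([[233,243],[434,272],[432,297],[231,268]])],255)
m=((g>75)*1).astype('uint8')*255&roi
c,_=cv2.findContours(m,cv2.RETR_EXTERNAL,cv2.CHAIN_APPROX_NONE)
ks=[]
for k in c:
    a=cv2.contourArea(k)
    if a<60: continue
    M=cv2.moments(k);p=(M['m10']/a,M['m01']/a);hull=cv2.contourArea(cv2.convexHull(k));ks.append((p,onplane(T,p,.14)))
    print('key',np.round(p,1),a,'solidity',round(a/hull,2),cv2.minAreaRect(k)[1],onplane(T,p,.14))
ks.sort(key=lambda k:k[0][0]);d=ks[0][1]-ks[-1][1];print('span',np.linalg.norm(d),'yaw',np.degrees(np.arctan2(-d[0],d[1])))
for n,a,b in(('F+',(222,214),(388,142)),('F-',(453,245),(362,352)),('F-b',(453,245),(258,262)),('B+',(250,113),(470,218)),('B-',(461,140),(362,352))):print(n,tri(T,a,S,b))
for n,p,z in(('glue',(290,318),.085),('mug',(178,232),.095),('bin',(493,250),.09)):print(n,onplane(T,p,z))
W=r.camera_model('wrist');s=r.observe();R=s['orientation']
print('wristcam in tool',R.T@(-W['R'].T@W['t']-s['position']),'axes',(W['R']@R))
print(W['mtx'])
E
```

```text
key [401.1 279.8] 149.0 solidity 0.65 (15.80967903137207, 15.80967903137207) [ 0.5233 -0.1023  0.14  ]
key [354.7 272.9] 168.5 solidity 0.92 (14.000715255737305, 13.717872619628906) [ 0.5334 -0.0191  0.14  ]
key [308.7 265.9] 231.0 solidity 0.91 (28.1846866607666, 9.394895553588867) [0.5438 0.0641 0.14  ]
key [262.7 259. ] 172.0 solidity 0.99 (14.0, 15.0) [0.5541 0.1479 0.14  ]
span 0.2521064832332787 yaw -7.023875416596332
F+ (array([0.6261, 0.2076, 0.2393]), array([2.5, 2.6]))
F- (array([ 0.6695, -0.1821,  0.0774]), array([41.8, 53.8]))
F-b (array([ 0.5798, -0.1777,  0.2376]), array([0.4, 0.6]))
B+ (array([0.8223, 0.1805, 0.1484]), array([0.5, 0.6]))
B- (array([ 0.7738, -0.2032,  0.1644]), array([0.5, 0.8]))
glue [0.4473 0.0996 0.085 ]
mug [0.6035 0.317  0.095 ]
bin [ 0.5847 -0.2777  0.09  ]
wristcam in tool [ 0.0833 -0.0005 -0.1422] axes [[-0.0003  1.      0.    ]
 [-0.9457 -0.0003 -0.3251]
 [-0.3251 -0.0001  0.9457]]
[[405.1484   0.     318.3039]
 [  0.     405.1484 238.275 ]
 [  0.       0.       1.    ]]
```

Round, bar, square and cross run from +y to −y. The measured key span is 252.1 mm against a nominal 252, so z = 0.14 holds. Yaw is about −7.0° and the lid is at about 0.40 rad. Next I'll shut the fingers and move above the lid front.

Emit:
jog_arm(deltas=[0,0,0,4.5,0,0,0,0,42.8,-52.8,4.5,0,0,0.229,0,42.8,-52.8,4.5,0,0,0.229,0,42.8,-52.8,4.5,0,0,0.229,0,42.8,-52.8,4.5,0,0,0.229,0,42.8,-52.8,4.5,0,0,0.229,0,42.8,-52.8,4.5,0,0,0.229,0,42.8,-52.8,4.5,0,0,0.229,0,42.8,-52.8,4.5,0,0,0.229,0,42.8,-52.8,4.5,0,0,0.229,0,42.8,-52.8,4.5,0,0,0.229,0,42.8,-52.8,4.5,0,0,0.229,0,42.8,-52.8,4.5,0,0,0.229,0,42.8,-52.8,4.5,0,0,0.229,0,42.8,-52.8,4.5,0,0,0.229,0,42.8,-52.8,4.5,0,0,0.229,0,42.8,-52.8,4.5,0,0,0.229,0,42.8,-52.8,4.5,0,0,0.229])

```text
time: 2.35
position: [0.6255, 0.0125, 0.2766]
orientation: [[-0.993, 0.121, 0.0], [0.121, 0.993, 0.0], [-0.0, 0.0, -1.0]]
contact_force: [0.5, -0.3, 0.2]
finger_gap: -0.001
```

Run:
```python
from station import r
import cv2
s=r.observe();print(s['time'],s['position'],s['orientation'],s['contact_force'],s['finger_gap'])
cv2.imwrite("pics/w1.png",r.grab_frame("wrist")[...,::-1])
```

```text
2.35 [0.6254656  0.01246438 0.27662495] [[-9.92670576e-01  1.20850962e-01  4.14415024e-04]
 [ 1.20850985e-01  9.92670660e-01  3.10565247e-05]
 [-4.07624424e-04  8.09113620e-05 -9.99999914e-01]] [ 0.45330049 -0.28675082  0.18096982] -0.0014186180649015318
```

View pics/w1.png

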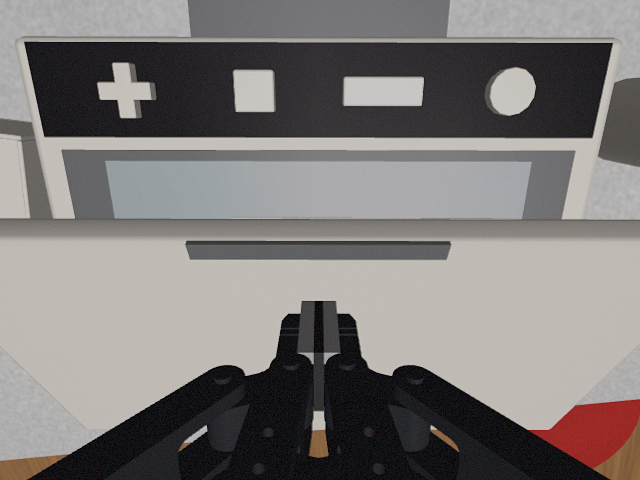

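The wrist view shows cross (127,91), square (254,91), bar (383,92) and round (512,91). The shut fingertips are centred above the lid behind its front edge. I'll triangulate the keys from this view and the top view.

Run:
```python
from station import r
from h import *
np.set_printoptions(precision=4,suppress=True)
T,W=r.camera_model('top'),r.camera_model('wrist')
g=cv2.imread('pics/w1.png',0);m=cv2.threshold(g,150,255,0)[1];m[:52]=0;m[128:]=0;m[:,:60]=0;m[:,590:]=0
for n,a,b in(('cross',(401.1,279.8),(125,91)),('square',(354.7,272.9),(254,91)),('bar',(308.7,265.9),(384,92)),('round',(262.7,259),(514,91))):
    print(n,tri(T,a,W,b),onplane(W,b,.14))
# lid front edge middle: wrist edge row 220 vs top
print('edge',tri(T,(337.5,229.5),W,(318,221)))
c,_=cv2.findContours(m,0,2)
for k in c:
    if cv2.contourArea(k)>300: print(cv2.boundingRect(k))
```

```text
cross (array([ 0.5231, -0.1024,  0.1387]), array([0.1, 0.9])) [ 0.5226 -0.1016  0.14  ]
square (array([ 0.5332, -0.0189,  0.1413]), array([0.1, 0.8])) [ 0.5328 -0.0188  0.14  ]
bar (array([0.5436, 0.0639, 0.1445]), array([0. , 0.1])) [0.5436 0.0646 0.14  ]
round (array([0.5538, 0.1478, 0.1409]), array([0.2, 1.1])) [0.5532 0.1481 0.14  ]
edge (array([0.6042, 0.0135, 0.209 ]), array([0.2, 1.3]))
(344, 77, 80, 29)
(234, 70, 40, 42)
(490, 68, 46, 48)
(98, 63, 53, 55)
```

Heights agree (0.139–0.144). Next I'll push the lid along its arc.

Emit:
jog_arm(deltas=[0,0,0,-1.5,0,0,0,0,0,0,-3,0,0,0,0,0,0,-4,0,0,0,0,0,0,-4.6,0,0,0,0,-0.3,0,-5.2,0,0,0,0,-0.5,0.1,-5.8,0,0,0,0,-0.7,0.1,-6.4,0,0,0,0,-0.9,0.1,-7,0,0,0,0,-1.1,0.1,-7.6,0,0,0,0,-1.4,0.2,-8.2,0,0,0,0,-1.6,0.2,-8.8,0,0,0,0,-1.8,0.2,-9.4,0,0,0,0,-1.9,0.2,-10,0,0,0,0,-2.1,0.3,-10.6,0,0,0])

```text
time: 4.15
position: [0.6048, 0.0147, 0.17]
orientation: [[-0.993, 0.122, 0.0], [0.122, 0.993, -0.001], [-0.001, -0.001, -1.0]]
contact_force: [1.9, -0.4, 1.2]
finger_gap: -0.005
```

Emit:
jog_arm(deltas=[0,-0.1,0,-0.4,0,0,0,0,-0.2,0,-0.8,0,0,0,0,-0.2,0,-1.2,0,0,0,0,-0.3,0,-1.5,0,0,0,0,-0.3,0,-1.8,0,0,0,0,-0.3,0,-1.95,0,0,0,0,-0.3,0,-1.95,0,0,0,0,-0.3,0,-1.95,0,0,0])

```text
time: 5.15
position: [0.6011, 0.015, 0.1504]
orientation: [[-0.993, 0.122, -0.001], [0.122, 0.993, 0.0], [0.001, -0.0, -1.0]]
contact_force: [-0.1, -0.6, -0.2]
finger_gap: -0.003
```

Run:
```python
from station import r
import cv2
s=r.observe();print(s['position'],s['contact_force'])
im=r.grab_frame("scene")[...,::-1];cv2.imwrite("pics/s2.png",im)
```

```text
[0.60113978 0.01498735 0.15038842] [-0.12011072 -0.57809537 -0.21103283]
```

View pics/s2.png

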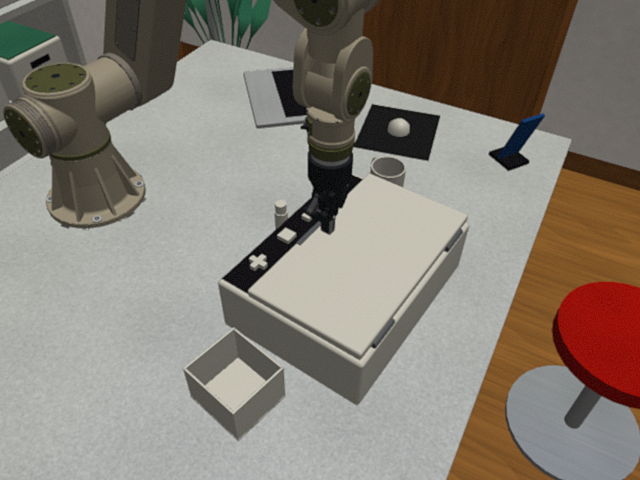

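The scene view shows the lid lying flat on the deck with its front edge at about (255,285)–(375,180). The mug, bin and glue stick are untouched, and the TCP at z = 0.1504 agrees with a shut lid. Next is the round key.

Emit:
jog_arm(deltas=[0,0,0,2,0,0,0,0,0,0,4,0,0,0,0,-4.7,13.3,4,0,0,0,0,-4.7,13.3,4,0,0,0,0,-4.7,13.3,4,0,0,0,0,-4.7,13.3,4,0,0,0,0,-4.7,13.3,2,0,0,0,0,-4.7,13.3,0.5,0,0,0,0,-4.7,13.3,0.1,0,0,0,0,-4.7,13.3,0.1,0,0,0,0,-4.7,13.3,0.1,0,0,0])

```text
time: 6.58
position: [0.5551, 0.1478, 0.1524]
orientation: [[-0.993, 0.122, 0.001], [0.122, 0.993, 0.0], [-0.001, 0.0, -1.0]]
contact_force: [1.3, 0.7, 0.2]
finger_gap: 0.003
```

Emit:
jog_arm(deltas=[0,0,0,-0.4,0,0,0,0,0,0,-0.7,0,0,0,0,0,0,-0.9,0,0,0,0,0,0,-1.1,0,0,0,0,0,0,-1.2,0,0,0,0,0,0,-1.3,0,0,0])

```text
time: 7.32
position: [0.5545, 0.1481, 0.139]
orientation: [[-0.993, 0.121, -0.0], [0.121, 0.993, 0.0], [0.0, 0.0, -1.0]]
contact_force: [-1.1, 0.7, 2.8]
finger_gap: -0.001
```

Contact at about 2.8 N, which matches the key yielding. Pressing on in small steps.

Emit:
jog_arm(deltas=[0,0,0,-0.1,0,0,0,0,0,0,-0.2,0,0,0,0,0,0,-0.3,0,0,0,0,0,0,-0.4,0,0,0,0,0,0,-0.45,0,0,0,0,0,0,-0.45,0,0,0])

```text
time: 8.07
position: [0.5547, 0.148, 0.1341]
orientation: [[-0.993, 0.121, 0.0], [0.121, 0.993, 0.0], [-0.0, 0.0, -1.0]]
contact_force: [-0.4, -0.5, 0.4]
finger_gap: 0.001
```

Emit:
jog_arm(deltas=[0,0,0,-0.05,0,0,0,0,0,0,-0.1,0,0,0,0,0,0,-0.1,0,0,0])

```text
time: 8.45
position: [0.5547, 0.148, 0.134]
orientation: [[-0.993, 0.121, 0.001], [0.121, 0.993, 0.0], [-0.001, 0.0, -1.0]]
contact_force: [-2.5, -0.5, 5.8]
finger_gap: 0.0
```

Bottomed out at z = 0.134 with 5.8 N, so the round key is fully down. Next is the square key.

Emit:
jog_arm(deltas=[0,0,0,2,0,0,0,0,0,0,4.5,0,0,0,0,-2.1,-16.7,4.5,0,0,0,0,-2.1,-16.7,4.5,0,0,0,0,-2.1,-16.7,4.5,0,0,0,0,-2.1,-16.7,4.5,0,0,0,0,-2.1,-16.7,3,0,0,0,0,-2.1,-16.7,1.8,0,0,0,0,-2.1,-16.7,1.8,0,0,0,0,-2.1,-16.7,1.8,0,0,0])

```text
time: 9.7
position: [0.5336, -0.0182, 0.1511]
orientation: [[-0.993, 0.12, -0.0], [0.12, 0.993, 0.0], [0.0, 0.0, -1.0]]
contact_force: [0.2, -0.4, 0.6]
finger_gap: 0.002
```

Emit:
jog_arm(deltas=[0,0,0,-0.4,0,0,0,0,0,0,-0.7,0,0,0,0,0,0,-0.9,0,0,0,0,0,0,-1.0,0,0,0,0,0,0,-1.1,0,0,0,0,0,0,-1.2,0,0,0,0,0,0,-1.3,0,0,0,0,0,0,-1.4,0,0,0,0,0,0,-1.5,0,0,0,0,0,0,-1.6,0,0,0,0,0,0,-1.7,0,0,0])

```text
time: 11.08
position: [0.5337, -0.019, 0.1343]
orientation: [[-0.993, 0.122, 0.0], [0.122, 0.993, -0.0], [-0.0, 0.0, -1.0]]
contact_force: [0.1, -1.1, 2.3]
finger_gap: -0.005
```

Emit:
jog_arm(deltas=[0,0,0,-0.05,0,0,0,0,0,0,-0.1,0,0,0,0,0,0,-0.1,0,0,0])

```text
time: 11.45
position: [0.5337, -0.019, 0.134]
orientation: [[-0.993, 0.121, 0.001], [0.121, 0.993, -0.0], [-0.001, -0.0, -1.0]]
contact_force: [-2.2, 0.1, 6.7]
finger_gap: -0.005
```

The square key is also bottomed out (6.7 N at z = 0.134). Next is the bar.

Emit:
jog_arm(deltas=[0,0,0,2,0,0,0,0,0,0,4,0,0,0,0,1,8.3,4,0,0,0,0,1,8.3,4,0,0,0,0,1,8.3,4,0,0,0,0,1,8.3,1.8,0,0,0,0,1,8.3,1.8,0,0,0,0,1,8.3,1.8,0,0,0])

```text
time: 12.45
position: [0.5436, 0.0634, 0.1516]
orientation: [[-0.992, 0.122, -0.0], [0.122, 0.992, 0.0], [0.0, -0.0, -1.0]]
contact_force: [-0.4, 0.3, -0.0]
finger_gap: 0.002
```

Emit:
jog_arm(deltas=[0,0,0,-0.4,0,0,0,0,0,0,-0.7,0,0,0,0,0,0,-0.9,0,0,0,0,0,0,-1.0,0,0,0,0,0,0,-1.1,0,0,0,0,0,0,-1.2,0,0,0,0,0,0,-1.3,0,0,0,0,0,0,-1.4,0,0,0,0,0,0,-1.5,0,0,0,0,0,0,-1.6,0,0,0,0,0,0,-1.7,0,0,0,0,0,0,-1.75,0,0,0,0,0,0,-1.75,0,0,0,0,0,0,-1.75,0,0,0])

```text
time: 14.2
position: [0.5436, 0.064, 0.134]
orientation: [[-0.993, 0.121, 0.0], [0.121, 0.993, 0.0], [-0.0, 0.0, -1.0]]
contact_force: [-2.1, 0.2, 5.1]
finger_gap: -0.001
```

The bar is fully down (5.1 N). I'll hold it a little longer, then lift off and back away.

Emit:
jog_arm(deltas=[0,0,0,0,0,0,0,0,0,0,0,0,0,0,0,0,0,0.5,0,0,0,0,0,0,2,0,0,0,0,0,0,6,0,0,0,0,0,0,12,0,0,0,0,-5,0,16,0,0,0,0,-5,0,16,0,0,0,0,-5,0,16,0,0,0,0,-5,0,16,0,0,0])

```text
time: 15.45
position: [0.4937, 0.0639, 0.2925]
orientation: [[-0.993, 0.122, -0.002], [0.122, 0.993, 0.0], [0.002, -0.0, -1.0]]
contact_force: [0.3, -0.4, 0.2]
finger_gap: 0.004
```

Run:
```python
from station import r
import cv2,numpy as np
print(r.observe()['position'])
w=r.grab_frame("wrist")[...,::-1];s=r.grab_frame("scene")[...,::-1]
cv2.imwrite("pics/f.png",np.vstack([cv2.resize(w,(400,300)),cv2.resize(s[120:420,170:570],(400,300))]))
```

```text
[0.49367251 0.06393013 0.29248991]
```

View pics/f.png

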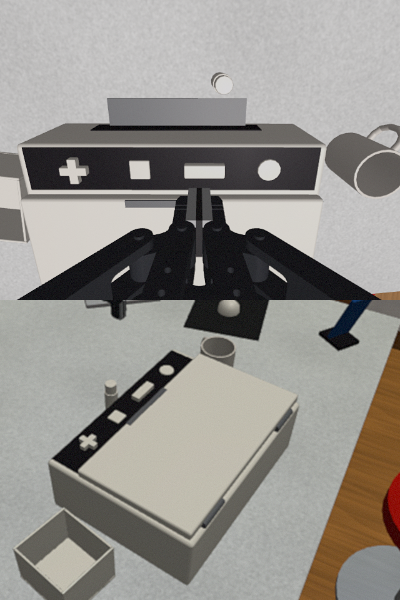

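The picture shows the lid flat. In the scene half, the round (167,370) and square (117,416) keys sit low, while the bar (143,390) and cross (88,441) stand up. The glue stick, mug and bin are in place and the arm is clear, so I'll hand in.

```bash
python3 -c "
from station import r
print(r.finish_job())"
```

```text
the job is handed in; nothing more can be done
None
```

I shut the lid, pressed the round key and then the square key until they bottomed out, then pressed and held the bar key and let it go. I handed the job in at about 15.5 s of the 51 s allowed; no verdict is reported.

- **Lid:** it lies flat. The fingertips ended at z = 0.1504, just under the 0.152 m of a shut lid.
- **Keys:** the round, square and bar keys each bottomed out at z = 0.134, with end-of-move readings of 5.8, 6.7 and 5.1 N. I read force only at the end of each move, so peaks in between were not seen.
- **Last picture:** the round and square keys are low, and the bar and cross keys are up. The mug, bin and glue stick look to be where they stood (judged by eye, not measured), and the arm is clear of everything.
- **Measurements that disagreed:** the heights I measured for the keys ranged from 0.139 to 0.144 m against the stated 0.140. A rough measurement of the lid's front edge gave 0.209 m against 0.238 m from the other views. Feeling for contact on the way down made neither matter.

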